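Turn a cover plate over on the flip ramp

ROBOT

A 7-joint arm with a two-finger parallel gripper is mounted at the origin on a cart in front of the work surface, level with it; the furniture and walls round the work are solid. World frame = base frame: x ahead of the robot, y to its left, z up, the work surface at z = 0. Lengths are in m, angles in rad, forces in N, time in s.
With the tool pointing down it reaches from about 0.425 to 0.925 m from the base axis. Payload 6.8 kg.
Tool frame: the origin (TCP) lies on the mounting face of the last link; the fingertips stand 173 mm ahead of it and the grasp point (between the pads) lies 155 mm ahead of it; z points along the fingers, y is the line along which they close (so a half turn about z gives the same grasp; the last joint's range is limited). The gripper opens to 85 mm and grips with 20 to 120 N. Pads are 22 mm wide; open, the fingers measure 114 mm over their backs; the gripper's body (76 mm by 85 mm) begins 54 mm behind the grasp point. The pads swing forward as they close: fully open they stand 13 mm farther back than shut.
Start: joints at [1.111, 0.477, 0.022, 1.555, -0.011, 1.109, -0.083], TCP at [0.233, -0.634, 0.405] pointing down, gripper open.
Joint ranges: [-2.96, 2.96], [-0.34, 2.1], [-1.41, 1.46], [0.24, 2.44], [-1.37, 4.51], [0.17, 1.92], [-2.96, 2.96]. Speed limits (rad/s): [2.39, 2.39, 3.14, 3.14, 3.14, 3.14, 3.14].

INTERFACE

Orientations are given as a unit quaternion [w, x, y, z].
In Python, from station import bot gives the robot as it stands. The module is installed in compiled form; this text tells all that it offers.
- The arm moves only by the shell command python3 -m pendant 'ROWS' [FORCE]. ROWS is JSON, a list of rows, each a list of 5 numbers: the finger opening in m, from 0 to 0.0854, then the shift along the tool's x, y, z in m, then the turn about the tool's z in degrees. In form: [[jaw, x, y, z, yaw], ...]. A call has 1 to 12 rows; each row shifts and turns the commanded pose from where the row before left it, along the tool's axes as they then stand; what a row does not reach is not made up. A row lasts 1/12 s, in which the tool goes at most 41.7 mm and 7.16 degrees, less where a joint would pass 70% of its speed; a pose out of reach is approached as far as the arm can. A call with a gripper value outside its range is refused whole. The fingers move at their own pace and stop on an object; FORCE is the grip in N (left out, the last holds). Time passes only in rows, so rows that do not move let the fingers close. It gives the time, the measured TCP pose, the force, the opening and the grip force at its end, in the units of the state.
- bot.get_obs(): the state, without advancing time (a new reading comes with each control period).
- bot.read_camera(name): name is "scene" or "top" or "wrist"; returns (picture, depth): 400x640x3 uint8, blue, green, red; 400x640 float32, m along the optical axis (not along the pixel's ray), 0 where there is no reading.
- bot.camera_model(name): a dict with "intrinsics" (3x3 intrinsics, pixels), "dist_coeffs" ([k1, k2, p1, p2, k3] as OpenCV has them; the pictures are not rectified), "R" (3x3) and "t" (3): a world point X has camera coordinates R X + t. Camera axes: x right, y down, z forward; pixel columns grow to the right and rows downward; lengths in m; the calibration is good to about 2 mm. A picture is of the moment at which its call begins: read the wrist's pose just before it. camera_model takes no time and is no camera call; for the wrist camera it gives the pose at the moment of the call.
- bot.hand_in(): hands the job in; it is judged then, once.
Trained networks look in the newest picture that a camera, given by its name, has taken for a name from the list of things; names that differ only in an ending like _2 or _b are one class to them, and where a whole thing is asked for, a point or a joint stands for the part that bears it (a point fixed in the world has none). Each returns a list of dicts, best first, with "score" (0 to 1); they miss things now and then, are a little off and sometimes report something else, mostly with a low value. They report only what shows in the picture. A call takes as long as a camera call.
- bot.boxes_of(name, camera): "at" ([column, row] in pixels, amid what is visible of it).
- bot.trace(name, camera): "mask" (400x640 bool, what is visible of it) and "at" ([column, row] in pixels, amid what is visible of it).
- bot.pinpoint(name, camera): "at" ([column, row] in pixels: a listed point, or the origin of a listed thing).
The state is a dict: "t": time; "q": joint angles; "joint_vel": joint speeds; "joint_torque": joint torques, N m; "eef_pos": TCP position; "tool_rot": TCP orientation; "contact_force": force on the tool from outside, world axes, zero at the start; "torque": the same for the moment, N m; "gripper_width": opening from 0.0 (shut) to 1.0 (fully open); "grasp_force": force on a finger pad.
Only numpy, scipy, OpenCV 4.12 (cv2) and the standard library are available. Lean on these libraries where they do the work, as an engineer would, in place of code of your own. Each camera call takes 0.05 s, during which the arm holds its last target. There are 200 camera calls.

TASK

Turn the blue cover plate over with the flip ramp: lay it lengthwise, blue face up, over the ramp's top edge and let go so that it slides down and leans on the ramp with its lower end in the groove, then push its upper end on over so that it falls into the tray bare steel face up. Let the ramp do the turning, do not turn the plate over in the gripper, and leave the red plate alone.

Things in the scene. Friction and masses are not known exactly. Their poses are not given: they have to be found in the camera images.
- blue_plate_center (a point): centre (half-way up) of the blue cover plate, a loose flat rectangular plate of 0.14 kg lying blue face up on the worktop: 60 mm along its x, 96 mm along its y, 10 mm thick. Its z axis points out of the blue painted face; the other face is bare steel. Its outline is the same turned end for end.
- red_plate_center (a point): centre (half-way up) of the red cover plate, a bystander of the same size and make, red face up (60 mm along x, 96 mm along y, 10 mm thick). The two plates may lie in each other's place.
- ramp_edge (a point): middle of the top edge of the fixed wooden flip ramp, 70 mm above the worktop. z up; y along it, parts travel to -y. Behind (+y) lies a level, rimless ledge 90 mm long and wide; ahead an aluminium ramp falls at 65 degrees to a groove (y -31 to -55 mm, floor 4 mm above the worktop). A plate let go lengthwise on the edge with its centre 8 to 18 mm ahead tips and slides, toe into the groove.
- tray (a point): where the turned plate's centre comes to lie on the tray's cork floor, 14 mm above the worktop, 85 mm ahead (-y) of the ramp edge; same axes. Floor 90 mm wide, y +30 mm (edge at the groove) to -89 mm; 6 mm rims. The leaning plate stands 10 to 20 mm above the ledge: closed fingers sweeping from behind it, 4 to 7 mm above the ledge, to just past the tray's groove edge tip it over.

How it is judged:
On the way:
1. the blue plate leans on the ramp, blue face up, its toe in the groove, let go (angle between blue_plate_center's own z axis and vertical between 0.82 and 1.4 rad and y of blue_plate_center in the frame of tray between 0.03 and 0.085 m and z of blue_plate_center in the frame of tray between 0.015 and 0.045 m and x of blue_plate_center in the frame of tray between -0.025 and 0.025 m and contact force between the fingers and blue_plate below 0.1 N), for 0.2 s.
At the end, for the whole second after the job is handed in: the blue plate lies at rest and flat (within 10 degrees) on the tray floor, bare steel face up, its centre within 25 mm of the tray point across and from 50 mm ahead of it to 30 mm behind it along the ramp; the red plate is within 20 mm of where it was (angle between blue_plate_center's own z axis and vertical above 2.97 rad and x of blue_plate_center in the frame of tray between -0.025 and 0.025 m and y of blue_plate_center in the frame of tray between -0.05 and 0.03 m and z of blue_plate_center in the frame of tray between 0 and 0.01 m and linear speed of blue_plate below 0.02 m/s and distance of red_plate_center from where it was at the start of the episode below 0.02 m); the robot touches nothing.
It fails at once if the blue plate is turned over in the air: tilted more than 50 degrees with its centre more than 120 mm above the worktop (angle between blue_plate_center's own z axis and vertical above 0.87 rad and height (world z) of blue_plate_center above 0.12 m).
It fails at once if the red plate is moved by more than 20 mm (distance of red_plate_center from where it was at the start of the episode above 0.02 m).
It also fails if it takes over 42 s, if anything falls off the work surface, if the arm or the gripper's body presses on something with over 40 N, if the wrist force passes 120 N, or if a joint passes its speed limit or range.

## Working session

There is one attempt and no reset: what is moved stays moved. The work goes in short steps, Python scripts to look and compute and a shell command to move; the robot and the scene stay as the last step left them, time stands still between calls to the robot, and variables do not carry over. Pictures are saved under pics/ and viewed, at most 10 in all, crops included, and the job is handed in when it is done.

```bash
mkdir -p pics
cat > h.py <<'E'
import numpy as np, cv2
from station import bot
def world(cam,px,z=None,depth=None):
    m=bot.camera_model(cam);K=np.array(m["intrinsics"]);R=np.array(m["R"]);t=np.array(m["t"])
    u=cv2.undistortPoints(np.array([[px]],float),K,np.array(m["dist_coeffs"]))[0,0]
    d=R.T@np.array([u[0],u[1],1]);c=-R.T@t
    s=depth if depth is not None else (z-c[2])/d[2]
    return c+s*d
def cloud(cam,mask,dep):
    v,u=np.nonzero(mask&(dep>0))
    m=bot.camera_model(cam);K=np.array(m["intrinsics"]);R=np.array(m["R"]);t=np.array(m["t"])
    n=cv2.undistortPoints(np.stack([u,v],1).astype(float)[:,None],K,np.array(m["dist_coeffs"]))[:,0]
    P=np.c_[n,np.ones(len(n))]*dep[v,u][:,None]
    return (P-t)@R
def rect(P):
    r=cv2.minAreaRect((P[:,:2]*1000).astype(np.float32)); return r
E
python3 - <<'E'
from h import *
o=bot.get_obs();print(o["t"],o["eef_pos"],o["tool_rot"])
for c in("top","scene"):
    p,d=bot.read_camera(c);cv2.imwrite(f"pics/{c}0.png",p)
    for n in("blue_plate_center","red_plate_center"):
        for k in bot.trace(n,c)[:2]:
            P=cloud(c,k["mask"],d);print(c,n,k["score"],k["at"],np.median(P,0).round(4),rect(P))
    for n in("ramp_edge","tray","blue_plate_center","red_plate_center"):
        for k in bot.pinpoint(n,c)[:2]:
            z={"ramp_edge":.07,"tray":.014}.get(n,.005)
            a=k["at"];print(c,n,k["score"],a,world(c,a,z=z).round(4),world(c,a,depth=d[int(a[1]),int(a[0])]).round(4))
E
```

```text
0.0 [ 0.23250768 -0.63338321  0.40373847] [-9.04213840e-04  9.84565246e-01  1.75015450e-01 -2.27682182e-04]
top blue_plate_center 0.88 [253.3, 202.9] [0.5128 0.331  0.0096] ((513.9103393554688, 334.3726806640625), (62.22265625, 100.84347534179688), 5.286228656768799)
top red_plate_center 0.59 [301.4, 226.6] [0.4555 0.2028 0.0097] ((456.0793762207031, 202.59933471679688), (60.320457458496094, 96.39418029785156), 16.906017303466797)
top ramp_edge 0.7 [393.6, 177.6] [ 0.5735 -0.0158  0.07  ] [ 0.5747 -0.0168  0.0651]
top tray 0.59 [421.7, 182.0] [ 0.5762 -0.0977  0.014 ] [ 0.5769 -0.0986  0.0109]
top blue_plate_center 0.91 [252.8, 206.1] [0.5095 0.3305 0.005 ] [0.5089 0.3296 0.0095]
top red_plate_center 0.64 [302.1, 228.2] [0.4552 0.2037 0.005 ] [0.4548 0.2034 0.0093]
scene blue_plate_center 0.97 [243.2, 259.8] [0.5049 0.3339 0.0099] ((426.9055480957031, 354.58905029296875), (94.13595581054688, 246.44009399414062), 73.70137023925781)
scene blue_plate_center 0.38 [367.2, 195.0] [0.5447 0.0126 0.0246] ((558.15087890625, -68.06077575683594), (311.40283203125, 191.07135009765625), 80.56322479248047)
scene red_plate_center 0.83 [315.3, 251.9] [0.4498 0.2087 0.0099] ((456.510498046875, 204.10586547851562), (61.9141731262207, 100.53508758544922), 16.551700592041016)
scene ramp_edge 0.83 [366.5, 178.5] [ 0.567  -0.0103  0.07  ] [ 0.5687 -0.0117  0.069 ]
scene tray 0.86 [392.7, 190.6] [ 0.5693 -0.0952  0.014 ] [ 0.5746 -0.0999  0.0106]
scene blue_plate_center 0.57 [245.7, 258.2] [0.5134 0.3318 0.005 ] [0.5068 0.3345 0.0096]
scene red_plate_center 0.63 [316.0, 253.0] [0.4499 0.2055 0.005 ] [0.4433 0.2096 0.01  ]
```

View pics/top0.png

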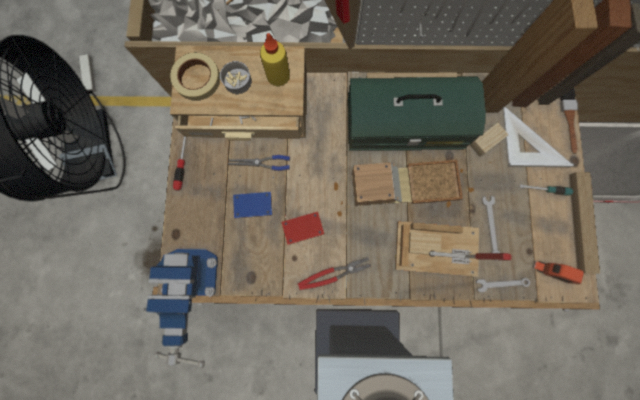

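View pics/scene0.png

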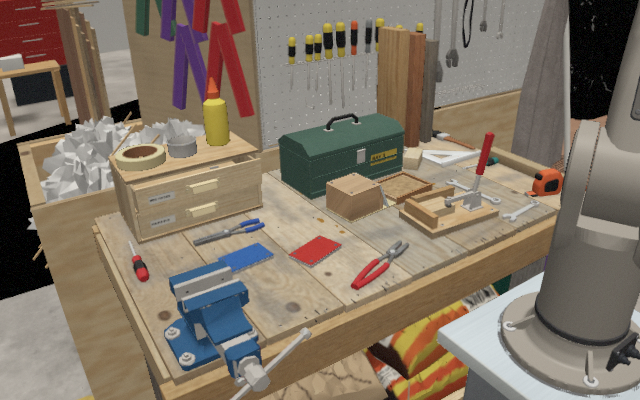

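Top view: blue plate at about (253,205), red at (303,228), ramp ledge and edge at (354–397,184) and the cork tray at (434,182). The scene view confirms this, and the way between is clear. I set out along an arc at height while fitting the ledge from depth.

```bash
python3 - <<'E'
from h import *
p,d=bot.read_camera("top")
M=np.zeros(d.shape,bool);M[155:215,340:475]=1
P=cloud("top",M,d)
L=P[(P[:,2]>.06)&(P[:,2]<.08)];print("ledge",rect(L),np.median(L,0),len(L))
T=P[(P[:,2]>.008)&(P[:,2]<.025)&(P[:,1]<-.06)];print("tray",rect(T),np.median(T,0),len(T))
E
python3 -m pendant '[[0.085,0.0417,0,0,-3.5],[0.085,0.0417,0,0,-3.5],[0.085,0.0417,0,0,-3.5],[0.085,0.0417,0,0,-3.5],[0.085,0.0417,0,0,-3.5],[0.085,0.0417,0,0,-3.5],[0.085,0.0417,0,0,-3.5],[0.085,0.0417,0,0,-3.5],[0.085,0.0417,0,0,-3.5],[0.085,0.0417,0,0,-3.5],[0.085,0.0417,0,0,-3.5],[0.085,0.0417,0,0,-3.5]]' 40
python3 -m pendant '[[0.085,0.0417,0,0,-3.5],[0.085,0.0417,0,0,-3.5],[0.085,0.0417,0,0,-3.5],[0.085,0.0417,0,0,-3.5],[0.085,0.0417,0,0,-3.5],[0.085,0.0417,0,0,-3.5],[0.085,0.0417,0,0,-3.5],[0.085,0.0417,0,0,-3.5]]'
cat >> h.py <<'E'
def to(x,y,z,th):
    "tool-frame shift (current axes) and yaw to TCP x,y,z with tool x at th deg"
    o=bot.get_obs();q=np.array(o["tool_rot"]);from scipy.spatial.transform import Rotation as S
    R=S.from_quat(q[[1,2,3,0]]).as_matrix();t=np.degrees(np.arctan2(R[1,0],R[0,0]))
    s=R.T@(np.array([x,y,z])-o["eef_pos"])
    print("t",o["t"],"pos",np.round(o["eef_pos"],4),"th",round(t,2),"tilt",R[2].round(3),"shift mm",(s*1000).round(1),"yaw",round(-((th-t+180)%360-180),1))
E
python3 -c "
from h import *
to(.513,.333,.35,95)"
```

```text
ledge ((563.45166015625, 29.26594352722168), (90.3845443725586, 94.81717681884766), 5.316159725189209) [0.56204456 0.03081152 0.06949271] 1452
tray ((578.7908325195312, -130.02883911132812), (102.5469741821289, 126.54004669189453), 5.537867546081543) [ 0.57863595 -0.13060492  0.0142485 ] 2016
t: 1.75
eef_pos: [0.6116, -0.3217, 0.4048]
tool_rot: [0.0, 0.856, 0.517, 0.0]
contact_force: [0.6, 0.2, 0.0]
gripper_width: 0.997
grasp_force: 0.0
t: 2.42
eef_pos: [0.6995, -0.0035, 0.4047]
tool_rot: [0.0, 0.705, 0.709, 0.0]
contact_force: [0.0, -0.7, 0.1]
gripper_width: 0.999
grasp_force: 0.0
t 2.4167 pos [ 0.6995 -0.0035  0.4047] th 90.31 tilt [-0.     0.001 -1.   ] shift mm [ 337.5 -184.7   54.6] yaw -4.7
```

```bash
python3 -m pendant '[[0.085,0.0337,-0.0185,0.0055,0],[0.085,0.0337,-0.0185,0.0055,0],[0.085,0.0337,-0.0185,0.0055,0],[0.085,0.0337,-0.0185,0.0055,0],[0.085,0.0337,-0.0185,0.0055,0],[0.085,0.0337,-0.0185,0.0055,0],[0.085,0.0337,-0.0185,0.0055,0],[0.085,0.0337,-0.0185,0.0055,0],[0.085,0.0337,-0.0185,0.0055,0],[0.085,0.0337,-0.0185,0.0055,-4.7],[0.085,0,0,0,0],[0.085,0,0,0,0]]'
python3 - <<'E'
from h import *
p,d=bot.read_camera("wrist");cv2.imwrite("pics/w1.png",p)
for n in ("blue_plate_center","red_plate_center"):
    for k in bot.trace(n,"wrist")[:2]:
        P=cloud("wrist",k["mask"],d);print(n,k["score"],k["at"],np.median(P,0).round(4),rect(P))
to(.513,.333,.35,95)
E
```

```text
t: 3.42
eef_pos: [0.5113, 0.3339, 0.3497]
tool_rot: [-0.001, 0.674, 0.738, 0.0]
contact_force: [1.0, 0.3, -0.2]
gripper_width: 0.993
grasp_force: 0.0
blue_plate_center 0.81 [320.1, 176.9] [0.5168 0.3317 0.0111] ((517.145263671875, 325.7743225097656), (63.48432540893555, 102.2068862915039), 4.790050506591797)
red_plate_center 0.88 [265.9, 287.2] [0.4602 0.203  0.0112] ((459.45550537109375, 195.2685546875), (64.43607330322266, 104.4477310180664), 14.402473449707031)
t 3.5667 pos [0.5142 0.3298 0.3497] th 94.72 tilt [-0.001  0.    -1.   ] shift mm [ 3.2 -1.  -0.3] yaw -0.3
```

View pics/w1.png

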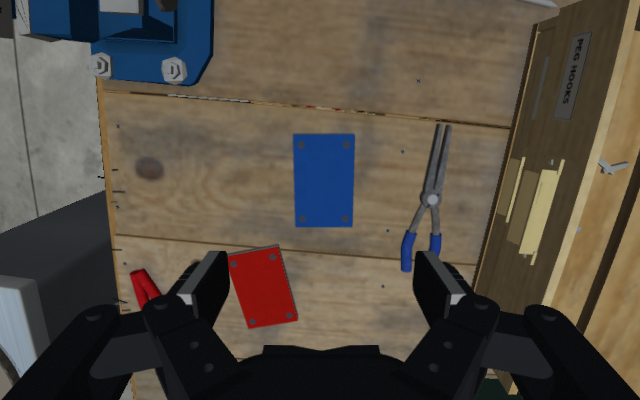

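The plate is at about (323,181), aligned with the tool, and the red plate at (263,286) is clear of the fingers' descent. The pose was still settling, so I measure once more at rest.

Run:
```python
from h import *
to(.513,.333,.35,95)
p,d=bot.read_camera("wrist")
m=bot.camera_model("wrist")
b=(p[...,0].astype(int)>p[...,2]+60);n,l,s,c=cv2.connectedComponentsWithStats(b.astype(np.uint8));i=l[181,323]
P=cloud("wrist",l==i,d);print(np.median(P,0).round(4),rect(P))
r=cv2.minAreaRect(np.argwhere(l==i)[:,::-1].astype(np.float32));print(r,world("wrist",r[0],z=.01))
to(.513,.333,.35,95)
```

```text
t 3.5667 pos [0.5142 0.3298 0.3497] th 94.72 tilt [-0.001  0.    -1.   ] shift mm [ 3.2 -1.  -0.3] yaw -0.3
[0.5145 0.3343 0.0112] ((514.5604248046875, 331.6092834472656), (59.34825134277344, 95.26980590820312), 5.177889347076416)
((319.5, 174.5), (93.0, 61.0), 90.0) [0.5138511  0.33358251 0.01      ]
t 3.6167 pos [0.5144 0.3296 0.3497] th 94.68 tilt [-0.001  0.001 -1.   ] shift mm [ 3.5 -1.1 -0.3] yaw -0.3
```

```bash
python3 -m pendant '[[0.085,0.0035,0,0.03,-0.3],[0.085,0,0,0.03,0],[0.085,0,0,0.03,0],[0.085,0,0,0.03,0],[0.085,0,0,0.03,0],[0.085,0,0,0.02,0],[0.085,0,0,0.01,0],[0.085,0,0,0,0],[0.085,0,0,0,0]]'
python3 -m pendant '[[0.05,0,0,0,0],[0.05,0,0,0,0],[0.05,0,0,0,0],[0.05,0,0,0,0],[0.05,0,0,0,0],[0.05,0,0,0,0],[0.05,0,0,0,0],[0.05,0,0,0,0]]' 50
python3 -c "
from h import *
to(.5143,.333,.17,95)"
```

```text
t: 4.37
eef_pos: [0.5137, 0.3342, 0.1701]
tool_rot: [0.0, 0.675, 0.738, 0.0]
contact_force: [-0.1, -0.1, 0.4]
gripper_width: 0.997
grasp_force: 0.0
t: 5.03
eef_pos: [0.5137, 0.3351, 0.1719]
tool_rot: [0.001, 0.675, 0.738, 0.002]
contact_force: [-1.2, -0.7, 6.5]
gripper_width: 0.686
grasp_force: 53.2
t 5.0333 pos [0.5137 0.3351 0.1719] th 95.13 tilt [ 0.001  0.003 -1.   ] shift mm [-2.1  0.4  1.9] yaw 0.1
```

The fingertips are touching the worktop, so I regrip 4 mm higher.

```bash
python3 -m pendant '[[0.08,0,0,0,0],[0.08,0,0,-0.002,0],[0.08,-0.001,0,-0.003,0],[0.08,0,0,0,0],[0.05,0,0,0,0],[0.05,0,0,0,0],[0.05,0,0,0,0],[0.05,0,0,0,0],[0.05,0,0,0,0],[0.05,0,0,0,0]]' 60
python3 -m pendant '[[0.05,0,0,-0.02,0],[0.05,0,0,-0.04,0],[0.05,0,0,-0.04,0],[0.05,0,0,-0.03,0],[0.05,0,0,0,0],[0.05,0,0,0,0]]'
python3 - <<'E'
from h import *
p,d=bot.read_camera("wrist");cv2.imwrite("pics/w2.png",p)
b=(p[...,0].astype(int)>p[...,2]+60)
b[:, :150]=0
n,l,s,c=cv2.connectedComponentsWithStats(b.astype(np.uint8));print(s[s[:,4]>200])
i=1+np.argmax(s[1:,4]);P=cloud("wrist",l==i,d);print(np.median(P,0),rect(P))
# TCP so that the plate centre (=~grasp) is 13 mm ahead of edge, 150 mm tool-high above
to(.5674+.013*.092,-.0131-.013*.996,.33,95.4)
E
```

```text
t: 5.87
eef_pos: [0.5132, 0.3338, 0.1756]
tool_rot: [0.0, 0.675, 0.738, 0.0]
contact_force: [-0.3, -1.7, 9.1]
gripper_width: 0.669
grasp_force: 61.8
t: 6.37
eef_pos: [0.5134, 0.3339, 0.3064]
tool_rot: [0.001, 0.675, 0.738, 0.002]
contact_force: [-0.3, -0.5, -2.6]
gripper_width: 0.667
grasp_force: 64.8
[[     0      0    640    400 231554]
 [   150      0     37     82   2397]
 [   253    167    136    180  21577]
 [   435    253     18     35    369]]
[0.51315897 0.33866521 0.13986393] ((513.5767211914062, 331.0995178222656), (59.854915618896484, 96.19707489013672), 5.045342445373535)
t 6.4167 pos [0.5129 0.3333 0.3045] th 95.14 tilt [-0.  0. -1.] shift mm [-362.9   23.3  -25.3] yaw -0.3
```

View pics/w2.png

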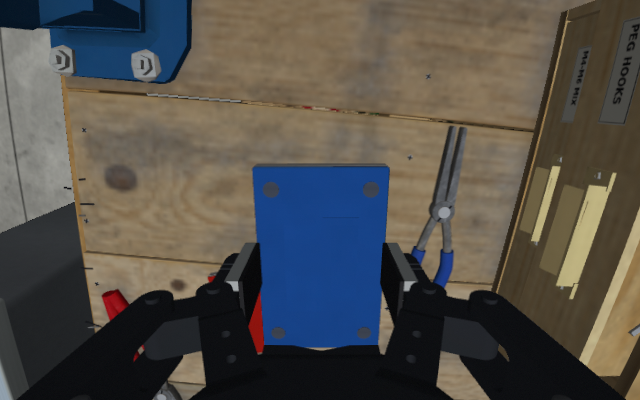

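The plate is held squarely at (253–388, 167–347), with its bottom about 175 mm below the TCP. Next I carry it over the ramp.

```bash
python3 -m pendant '[[0.05,-0.02,0.0013,-0.002,0],[0.05,-0.036,0.0023,0,0],[0.05,-0.038,0.0025,0,0],[0.05,-0.038,0.0025,0,0],[0.05,-0.038,0.0025,0,0],[0.05,-0.038,0.0025,0,0],[0.05,-0.038,0.0025,0,0],[0.05,-0.038,0.0025,0,0],[0.05,-0.036,0.0023,0,0],[0.05,-0.026,0.0016,0,-0.3],[0.05,-0.016,0.0012,0,0],[0.05,0,0,0,0]]'
python3 -m pendant '[[0.05,0,0,0,0],[0.05,0,0,0,0]]'
python3 - <<'E'
from h import *
to(.5674+.012*.092,-.0131-.012*.996,.25,95.4)
p,d=bot.read_camera("wrist");cv2.imwrite("pics/w3.png",p)
P=cloud("wrist",np.ones(d.shape,bool),d)
L=P[(abs(P[:,2]-.07)<.006)&(abs(P[:,0]-.565)<.06)&(abs(P[:,1]-.03)<.07)]
print("ledge",len(L),rect(L),np.median(L,0))
b=(p[...,0].astype(int)>p[...,2]+60);n,l,s,c=cv2.connectedComponentsWithStats(b.astype(np.uint8));i=1+np.argmax(s[1:,4])
print("plate",rect(cloud("wrist",l==i,d)))
E
```

```text
t: 7.42
eef_pos: [0.5687, -0.0303, 0.3041]
tool_rot: [-0.001, 0.675, 0.738, -0.002]
contact_force: [-0.4, -1.0, -2.2]
gripper_width: 0.668
grasp_force: 64.8
t: 7.58
eef_pos: [0.5686, -0.0238, 0.3053]
tool_rot: [-0.001, 0.672, 0.74, -0.001]
contact_force: [0.2, -0.6, -0.9]
gripper_width: 0.667
grasp_force: 64.8
t 7.5833 pos [ 0.5686 -0.0238  0.3053] th 95.51 tilt [ 0.001 -0.003 -1.   ] shift mm [-1.3 -0.1 55.3] yaw 0.1
ledge 14983 ((564.555908203125, 31.607776641845703), (90.53611755371094, 88.77091979980469), 5.565186023712158) [0.56332414 0.04563987 0.0715553 ]
plate ((583.2713623046875, -82.28716278076172), (72.33592224121094, 220.7107696533203), 14.160018920898438)
```

View pics/w3.png

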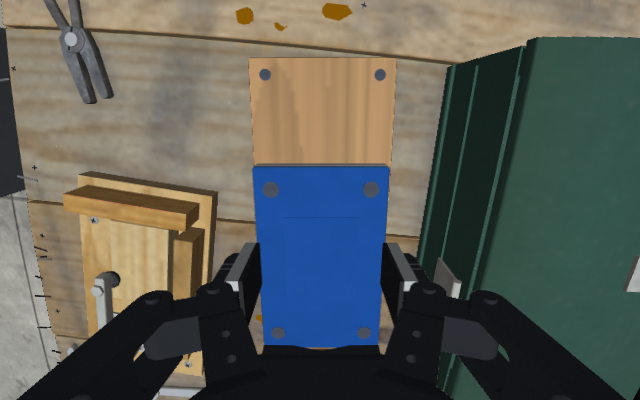

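The ledge is seen square under the plate at (250–396, 58–165) with its back edge at y≈0.076. That agrees with the top view and puts the edge at y≈-0.013. I lower the plate.

```bash
python3 -m pendant '[[0.05,-0.001,0,0.015,0],[0.05,0,0,0.02,0],[0.05,0,0,0.012,0],[0.05,0,0,0.006,0],[0.05,0,0,0.003,0],[0.05,0,0,0.001,0],[0.05,0,0,0,0],[0.05,0,0,0,0],[0.05,0,0,0,0]]'
python3 - <<'E'
from h import *
to(.569,-.0253,.247,95.4)
E
```

```text
t: 8.38
eef_pos: [0.5697, -0.0257, 0.2505]
tool_rot: [0.001, 0.673, 0.74, 0.0]
contact_force: [0.2, -0.4, -1.5]
gripper_width: 0.666
grasp_force: 64.8
t 8.3833 pos [ 0.5697 -0.0257  0.2505] th 95.45 tilt [-0.     0.001 -1.   ] shift mm [ 0.5 -0.6  3.5] yaw 0.1
```

```bash
python3 -m pendant '[[0.05,0,0,0.002,0],[0.05,0,0,0.002,0],[0.05,0,0,0,0],[0.05,0,0,0,0]]'
```

```text
t: 8.72
eef_pos: [0.5694, -0.0258, 0.2457]
tool_rot: [0.0, 0.673, 0.74, 0.0]
contact_force: [1.0, -0.7, -1.4]
gripper_width: 0.665
grasp_force: 64.9
```

```bash
python3 -m pendant '[[0.0854,0,0,0,0],[0.0854,0,0,0,0],[0.0854,0,0,0,0],[0.0854,0,0,0,0],[0.0854,0,0,0,0],[0.0854,0,0,0,0],[0.0854,0,0,0,0],[0.0854,0,0,0,0],[0.0854,0,0,0,0]]'
python3 - <<'E'
from h import *
p,d=bot.read_camera("wrist");cv2.imwrite("pics/w4.png",p)
p2,d2=bot.read_camera("scene");cv2.imwrite("pics/s4.png",cv2.resize(p2[120:260,270:470],None,fx=3,fy=3))
E
```

```text
t: 9.47
eef_pos: [0.5693, -0.0257, 0.2457]
tool_rot: [0.0, 0.673, 0.74, -0.0]
contact_force: [0.6, 0.5, -0.6]
gripper_width: 1.002
grasp_force: 0.0
```

View pics/w4.png

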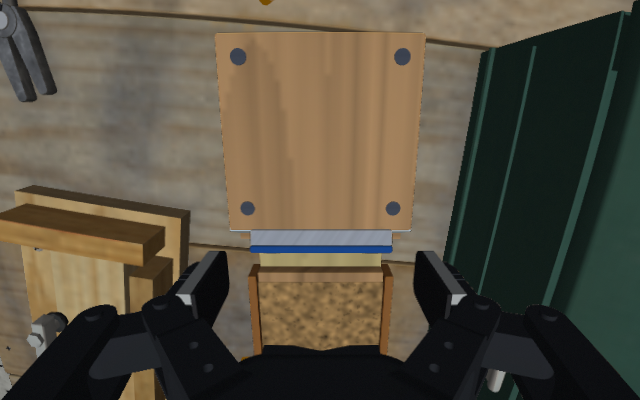

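View pics/s4.png

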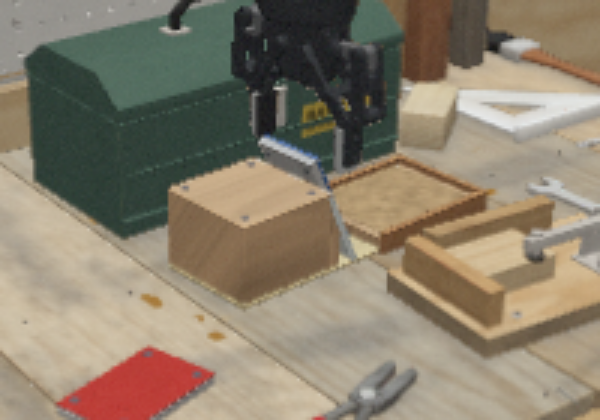

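The plate leans on the ramp with its toe in the groove: the top edge shows at (250–392, 231–252) in the wrist view, steel side towards the ledge. I go up, back behind it, close the fingers and come down.

```bash
python3 -m pendant '[[0.0854,0,0,-0.02,0],[0.0854,0,0,-0.03,0],[0.0854,0,0,-0.01,0],[0,0.02,0,0,0],[0,0.025,0,0,0],[0,0.015,0,0,0],[0,0,0,0,0],[0,0,0,0,0],[0,0,0,0,0],[0,0,0,0,0],[0,0,0,0,0],[0,0,0,0,0]]'
python3 -m pendant '[[0,0,0,0.02,0],[0,0,0,0.02,0],[0,0,0,0.01,0],[0,0,0,0.004,0],[0,0,0,0,0],[0,0,0,0,0]]'
python3 - <<'E'
from h import *
to(.568-.0037,-.0133+.04,.249,95.4)
p,d=bot.read_camera("wrist");cv2.imwrite("pics/w5.png",p)
E
```

```text
t: 10.57
eef_pos: [0.5637, 0.033, 0.3056]
tool_rot: [0.0, 0.673, 0.739, -0.0]
contact_force: [-1.1, -0.7, -0.7]
gripper_width: -0.002
grasp_force: 0.0
t: 11.07
eef_pos: [0.5639, 0.034, 0.2522]
tool_rot: [0.0, 0.673, 0.74, 0.0]
contact_force: [-1.0, -0.3, -0.1]
gripper_width: 0.003
grasp_force: 0.0
t 11.0667 pos [0.5639 0.034  0.2522] th 95.45 tilt [ 0.  0. -1.] shift mm [-7.3 -0.3  3.2] yaw 0.0
```

View pics/w5.png

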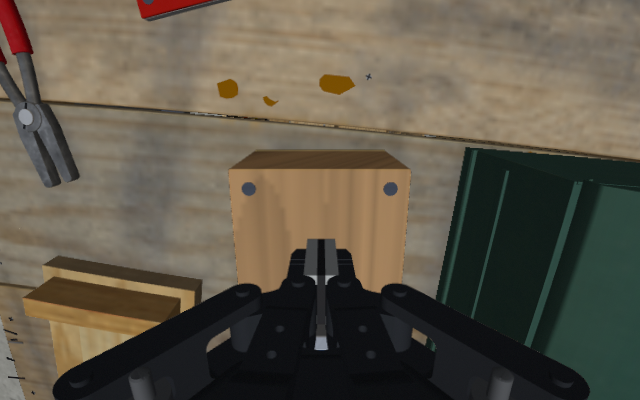

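The closed fingers are centred over the ledge at (320,260), clear behind the plate. I go down 3 mm and sweep.

```bash
python3 -m pendant '[[0,0,0,0.003,0],[0,0,0,0,0],[0,-0.01,0,0,0],[0,-0.015,0,0,0],[0,-0.01,0,0,0],[0,-0.01,0,0,0],[0,-0.01,0,0,0],[0,-0.01,0,0,0],[0,-0.01,0,0,0],[0,-0.01,0,0,0],[0,-0.01,0,0,0],[0,-0.01,0,0,0]]'
python3 -m pendant '[[0,0,0,0,0],[0,0,0,0,0],[0,0,0,0,0]]'
python3 - <<'E'
from h import *
p,d=bot.read_camera("wrist");p2,d2=bot.read_camera("scene")
cv2.imwrite("pics/s6.png",np.hstack([cv2.resize(p2[140:240,310:450],(420,300)),cv2.resize(p,(380,300))]))
to(.568,-.0133-.058,.249,95.4)
E
```

```text
t: 12.12
eef_pos: [0.5737, -0.0716, 0.2487]
tool_rot: [-0.0, 0.673, 0.74, -0.0]
contact_force: [0.6, 0.4, 0.5]
gripper_width: 0.002
grasp_force: 0.0
t: 12.37
eef_pos: [0.5736, -0.07, 0.2487]
tool_rot: [-0.0, 0.672, 0.74, 0.0]
contact_force: [0.5, 0.6, 0.5]
gripper_width: 0.001
grasp_force: 0.0
t 12.4667 pos [ 0.5736 -0.0697  0.2487] th 95.53 tilt [ 0.001  0.    -1.   ] shift mm [-1.1 -5.8 -0.3] yaw 0.1
```

View pics/s6.png

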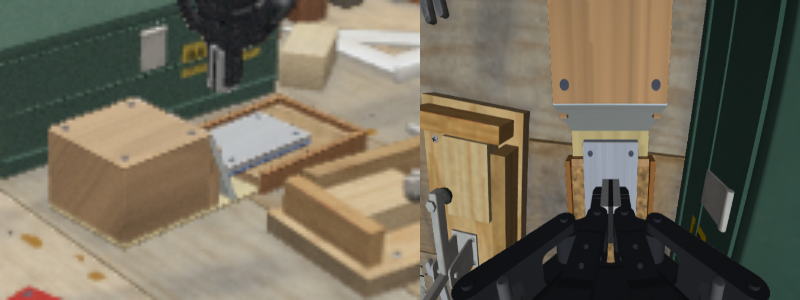

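The plate is over, steel face up. I withdraw upward and check that it lies flat in the tray.

```bash
python3 -m pendant '[[0,0,0,-0.02,0],[0,0,0,-0.03,0],[0,0,0,-0.03,0],[0,0.03,0,-0.02,0],[0,0.03,0,0,0],[0,0.03,0,0,0],[0,0,0,0,0],[0,0,0,0,0],[0,0,0,0,0]]'
python3 - <<'E'
from h import *
p,d=bot.read_camera("wrist")
ax=np.array([[.9957,.0924],[-.0924,.9957]])
P=cloud("wrist",np.ones(d.shape,bool),d)
L=(P[:,:2]-[.5758,-.0980])@ax.T   # tray frame
v,u=np.nonzero(d>0);g=p[v,u].astype(int)
s=(abs(L[:,0])<.04)&(L[:,1]<.06)&(L[:,1]>-.09)&(P[:,2]>.012)&(P[:,2]<.06)&(g.max(1)-g.min(1)<40)&(g.max(1)>110)
Q=np.c_[L[s],P[s,2]];print(len(Q),np.median(Q,0),rect(Q))
A=np.c_[Q[:,:2],np.ones(len(Q))];print("plane",np.linalg.lstsq(A,Q[:,2],rcond=None)[0])
cv2.imwrite("pics/w7.png",p)
E
```

```text
t: 13.22
eef_pos: [0.5649, 0.0191, 0.3486]
tool_rot: [0.0, 0.672, 0.74, -0.0]
contact_force: [0.4, -0.3, -0.5]
gripper_width: -0.004
grasp_force: 0.0
62 [0.00010499 0.04600321 0.02432824] ((0.6783313751220703, -0.499114990234375), (96.38504791259766, 59.57094192504883), 89.60548400878906)
plane [ 0.02470599 -0.06045908  0.02213053]
```

View pics/w7.png

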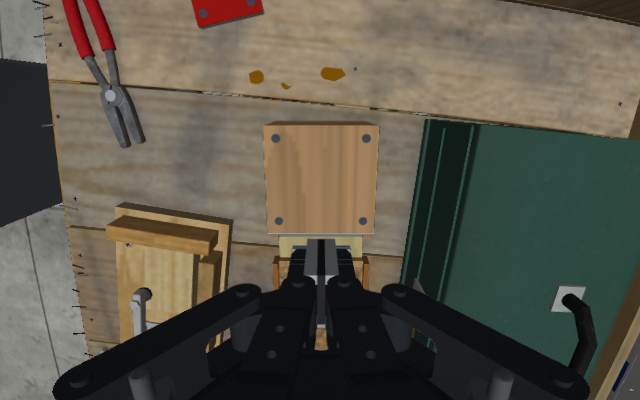

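The fingers hide the tray from the wrist camera here, so I move aside and use the top camera's depth.

```bash
python3 -m pendant '[[0,0.03,0,-0.01,0],[0,0.04,0,0,0],[0,0.04,0,0,0],[0,0.04,0,0,0],[0,0.04,0,0,0],[0,0.03,0,0,0],[0,0,0,0,0],[0,0,0,0,0]]'
python3 - <<'E'
from h import *
ax=np.array([[.9957,.0924],[-.0924,.9957]])
for c in("top","scene"):
    p,d=bot.read_camera(c)
    P=cloud(c,np.ones(d.shape,bool),d);L=(P[:,:2]-[.5758,-.0980])@ax.T
    v,u=np.nonzero(d>0);g=p[v,u].astype(int)
    s=(abs(L[:,0])<.04)&(L[:,1]<.06)&(L[:,1]>-.09)&(P[:,2]>.008)&(P[:,2]<.06)&(g.max(1)-g.min(1)<35)
    Q=np.c_[L[s],P[s,2]];print(c,len(Q),np.median(Q,0),rect(Q))
    A=np.c_[Q[:,:2],np.ones(len(Q))];print("plane",np.linalg.lstsq(A,Q[:,2],rcond=None)[0])
    for n in("blue_plate_center","red_plate_center"):
        for k in bot.pinpoint(n,c)[:1]: print(n,k["score"],k["at"],world(c,k["at"],z=.005))
E
```

```text
t: 13.93
eef_pos: [0.544, 0.2391, 0.3584]
tool_rot: [-0.0, 0.672, 0.741, -0.0]
contact_force: [0.4, -0.4, -0.8]
gripper_width: 0.003
grasp_force: 0.0
top 662 [ 0.00823494 -0.01465821  0.02334333] ((3.688549041748047, 3.462688446044922), (113.98860168457031, 65.17532348632812), 86.9583969116211)
plane [-0.04259166  0.0223827   0.0233991 ]
blue_plate_center 0.61 [421.9, 181.6] [ 0.57923581 -0.10072151  0.005     ]
red_plate_center 0.93 [299.5, 228.4] [0.45456063 0.21018047 0.005     ]
scene 402 [-0.00999075 -0.00418549  0.02392681] ((-0.03994941711425781, -0.5009002685546875), (99.22150421142578, 64.35382843017578), 89.17778015136719)
plane [0.05328369 0.00020598 0.02370041]
blue_plate_center 0.84 [391.5, 185.1] [ 0.61007013 -0.12608827  0.005     ]
red_plate_center 0.6 [315.7, 253.3] [0.44929948 0.20662168 0.005     ]
```

The plate lies flat: its top is at 23.5–24 mm, which matches 14 mm of floor plus 10 mm of plate. It is within 4 mm of the tray point, and the red plate hasn't moved.

```bash
python3 -c "
from station import bot
print(bot.hand_in())"
```

```text
the job is handed in; nothing more can be done
None
```

I turned the blue plate over with the ramp; it now lies flat in the tray, steel face up and within about 4 mm of the tray point, and the red plate hasn't moved; I handed the job in at about 14 s of the 42 s allowed, and no verdict came back.

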